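# Fit the hopper and hold the portioning gate half open

### The arm

A 7-joint arm with a two-finger parallel gripper is mounted at the origin on the work surface. World frame = base frame: x ahead of the robot, y to its left, z up, the work surface at z = 0. Lengths are in m, angles in rad, forces in N, time in s.
With the tool pointing down it reaches from about 0.35 to 0.9 m from the base axis. Payload 7.2 kg.
Tool frame: the origin (TCP) lies at the very end of the fingers, on their centre line; the grasp point (between the pads) lies 19 mm behind it; x points along the fingers, y is the direction in which the jaws open and shut, and the axes are right-handed (so a half turn about x gives the same grasp; the last joint's range is limited). The gripper opens to 85 mm and grips with 20 to 120 N. Pads are 22 mm wide; open, the fingers measure 114 mm over their backs; the gripper's body (76 mm by 85 mm) begins 54 mm behind the grasp point. The pads swing forward as they close: fully open they stand 13 mm farther back than shut.
Start: joints at [-1.219, 0.411, -0.013, 1.596, 0.006, 1.134, -0.082], TCP at [0.255, 0.571, 0.231] pointing down, gripper open.
Joint ranges: [-2.95, 2.95], [-0.29, 1.99], [-1.47, 1.44], [0.14, 2.54], [-1.03, 4.17], [0.13, 1.85], [-2.86, 2.86]. Speed limits (rad/s): [2.39, 2.39, 3.01, 3.01, 3.14, 3.14, 3.14].

### API

Orientations are given as a unit quaternion [x, y, z, w].
In Python, from bench import * gives the robot as it stands.
- The arm moves only by the tool drive_tool, never from a script. Its argument "steps" is a list of rows, each an object with "slide": the shift along the world's x, y, z in mm, a list of three; "angular": the turn, a rotation vector about the world's x, y, z in degrees, a list of three; "grip": the finger opening in mm, from 0 to 85.4. A call has 1 to 10 rows; each row shifts and turns the commanded pose from where the row before left it; what a row does not reach is not made up. A row lasts 1/12 s, in which the tool goes at most 41.7 mm and 7.16 degrees, less where a joint would pass 70% of its speed; a pose out of reach is approached as far as the arm can. A call is refused whole if a number of a shift passes 41.7 or a number of a turn 7.16, either way. A call with a gripper value outside its range is refused whole. The fingers move at their own pace and stop on an object; "force" is the grip in N (left out, the last holds). Time passes only in rows, so rows that do not move let the fingers close. It gives the time, the measured TCP pose, the force and the opening at its end, in the units of the state.
- sense(): the state, without advancing time (a new reading comes with each control period).
- grab_frame(name): name is "scene" or "top" or "wrist"; returns (picture, depth): 480x640x3 uint8, blue, green, red; 480x640 float32, m along the optical axis (not along the pixel's ray), 0 where there is no reading.
- camera_info(name): a dict with "mtx" (3x3 intrinsics, pixels), "D" ([k1, k2, p1, p2, k3] as OpenCV has them; the pictures are not rectified), "world_to_cam" (4x4, takes a point from world to camera coordinates). Camera axes: x right, y down, z forward; pixel columns grow to the right and rows downward; lengths in m; the calibration is good to about 2 mm. A picture is of the moment at which its call begins: read the wrist's pose just before it. camera_info takes no time and is no camera call; for the wrist camera it gives the pose at the moment of the call.
- hand_in(): hands the job in, once; it reports no verdict.
The state is a dict: "time": time; "joint_positions": joint angles; "joint_velocities": joint speeds; "joint_torque": joint torques, N m; "ee_pos": TCP position; "tcp_rot": TCP orientation; "wrist_force": force on the tool from outside, world axes, zero at the start; "ft_torque": the same for the moment, N m; "finger_gap": opening from 0.0 (shut) to 1.0 (fully open).
Only numpy, scipy, OpenCV 4.12 (cv2) and the standard library are available. Lean on these libraries where they do the work, as an engineer would, in place of code of your own. Each camera call takes 0.05 s, during which the arm holds its last target.

### The job

Fit the round steel hopper onto the portioning stand: lower it over the two locating pegs until its flange sits flat on the deck, and let go of it. Then pull the spring-closed slide gate half open and keep hold of it there, so that the carrots can be poured through: the job finishes with the gripper still holding the gate at half travel. Do not let the hopper drop, never let the gate run past three-quarters open, and leave everything else on the table where it is.

Things in the scene. Friction and masses are not known exactly. Their poses are not given: they have to be found in the camera images.
- hopper_bar (a point): Centre of the carry bar of the loose steel hopper, a round bin 136 mm across, 114 mm high, open on top, with a cone below and a flange as foot; 0.45 to 0.7 kg. The bar crosses over the mouth along the hopper's x; straight part 80 long, 12 wide, 16 mm high; its centre is 150 mm above the flange's underside, 36 mm above the rim. x along the bar and the flange's long side, z up.
- hopper_foot (a point): Centre of the underside of the hopper's flange, 150 mm straight below hopper_bar, same axes. The flange is a flat plate 240 (x) x 100 (y) x 6 mm with two round holes, 18 mm in diameter, at x = +100 and -100 mm, y = 0, and the outlet between. Either way round fits the stand.
- deck_centre (a point): Centre of the top face of the fixed stand's steel deck, 260 (x) x 180 (y) x 8 mm, 120 mm above the table on four legs; a 76 mm round outlet here. Two upright pegs, 12 mm in diameter, 28 mm high, tapered over the top 16 mm, stand at x = +100 and -100 mm, y = 0. x along the pegs, z up; the gate pulls out along -y. When the hopper is seated, hopper_foot lies here.
- gate_grip (a point): Point to grasp on the slide gate's upright black grip: 34 (stand's x) x 16 mm (stand's y), standing free from 111 to 174 mm above the table on the gate's crosshead; the point is 148 mm above the table and moves with the gate. Closed, it is 178 mm out along the stand's -y from deck_centre, 99 mm clear of a seated hopper's rim. Axes as the stand's.
- gate (a joint): Travel of the slide gate in m: 0 closed, 0.035 half open, 0.070 fully open; grows as it is pulled out along the stand's -y. Springs shut it with 4 N when closed, 1.5 N more per 10 mm (about 9 N at half), and shut it again if let go. A black line across the gate plate comes level with the deck's edge when half open.
- tray_under: White plastic tray, 140 x 105 x 50 mm, on the table under the stand's outlet, to catch the carrots; origin under its centre. Leave it.
- punnet_full: Clear punnet of baby carrots, 150 x 110 x 55 mm, on the far side of the hopper; origin under its centre. Leave it.
- steel_pan: Rectangular steel pan, 126 x 190 x 65 mm over its rim, beyond the stand; origin under its centre. Leave it.
- scoop: Aluminium scoop, 230 mm long, 40 mm high, lying near the left edge; origin near its middle, on the table. Leave it.
- sanitiser: White bottle, 66 mm across, 170 mm high, standing towards the right side; origin under its centre. Leave it.
- tape_roll: Roll of tape lying flat, 96 mm across, 36 mm high, towards the right side; origin under its centre. Leave it.
- punnet_stack: Stack of empty clear punnets, 162 x 122 mm, 84 mm high, on the right; origin under its centre. Leave it.

How it is judged:
On the way, in this order (a step that is already met when the one before it is completed fails the run):
1. the hopper is seated on the pegs, flat on the deck, and let go (horizontal distance between hopper_foot and deck_centre below 0.005 m and z of hopper_foot in the frame of deck_centre below 0.004 m and angle between the x axis of hopper_foot and the x axis of deck_centre, either way round below 0.08 rad and angle between hopper_foot's own z axis and vertical below 0.04 rad and contact force between each of the arm, the fingers and hopper below 0.3 N), for 0.2 s.
2. the gate is pulled to half travel and held there (value of joint gate between 0.029 and 0.041 m and contact force between the fingers and gate above 4 N), for 0.5 s.
At the end, for the whole second after the job is handed in: Hopper at rest over both pegs, untouched: foot within 5 mm of the deck centre, under 4 mm above the deck, in line within 0.08 rad (either way round), tilt under 0.04 rad. Gate still at 29 to 41 mm of its 70 mm travel, the fingers on it with over 4 N, the hopper not touching it (all of step 1 and all of step 2 and velocity of joint gate between -0.01 and 0.01 m/s and contact force between gate and hopper below 0.3 N and linear speed of hopper below 0.02 m/s); the arm keeps its last pose, push and grip.
It fails at once if the gate runs past three-quarters open (52.5 mm) (value of joint gate above 0.0525 m).
It fails at once if the hopper is let fall (moving faster than 0.45 m/s out of the fingers) (linear speed of hopper above 0.45 m/s and contact force between the fingers and hopper below 0.1 N).
It fails at once if the hopper is tipped over (more than 0.7 rad) (angle between hopper_foot's own z axis and vertical above 0.7 rad).
It fails at once if another thing on the table is shifted by more than 30 mm (distance of any of tray_under, punnet_full, steel_pan, scoop, sanitiser, tape_roll, punnet_stack from where it was at the start of the episode above 0.03 m).
It also fails if it takes over 54 s, if anything falls off the work surface, if the arm or the gripper's body presses on something with over 40 N, if the wrist force passes 120 N, or if a joint passes its speed limit or range.

## Working session

There is one attempt and no reset: what is moved stays moved. The work goes in short steps, Python scripts to look and compute and a tool call to move; the robot and the scene stay as the last step left them, time stands still between calls to the robot, and variables do not carry over. Pictures are saved under pics/ and viewed, and the job is handed in when it is done.

Besides the shell and the picture viewer there is one more tool, called after "Emit:" as name(argument=value, ...), one argument or row to a line, values as JSON. drive_tool: Moves the arm, as the interface text tells. Its arguments: {"type":"object","properties":{"steps":{"type":"array"},"force":{"type":"number"}},"required":["steps"]}

```bash
mkdir -p pics; ls
python3 - <<'E'
from bench import *
import cv2, numpy as np
s=sense();print(s)
for n in ("scene","top","wrist"):
    ci=camera_info(n);print(n,np.round(ci['mtx'],1).tolist(),np.round(ci['D'],4),np.round(ci['world_to_cam'],4).tolist())
    p,d=grab_frame(n);cv2.imwrite(f'pics/{n}0.png',p);np.savez(f'pics/{n}0.npz',p=p,d=d,K=ci['mtx'],D=ci['D'],T=ci['world_to_cam'])
E
```

```text
pics
{'time': 0.0, 'joint_positions': array([-1.21918072,  0.41192351, -0.01272618,  1.59701536,  0.00560853,
        1.1342691 , -0.08220334]), 'joint_velocities': array([-0.00123409, -0.00095619,  0.00104252, -0.00117508,  0.00129205,
       -0.00016485,  0.00067262]), 'joint_torque': array([-7.49082556e-04, -6.00633287e+01,  6.82154987e-01, -2.99394196e+01,
        1.39794211e-02,  1.09245823e-02, -2.12126048e-05]), 'ee_pos': array([0.25458411, 0.57028345, 0.23045001]), 'tcp_rot': array([ 0.14677338,  0.69166526, -0.14787972,  0.69151163]), 'wrist_force': array([ 0.03897331, -0.02127039,  0.15936674]), 'ft_torque': array([-0.01096292, -0.02702364, -0.02580701]), 'finger_gap': 0.9977593983713595}
scene [[561.0, 0.0, 324.7], [0.0, 561.0, 231.4], [0.0, 0.0, 1.0]] [-0.0602  0.      0.      0.      0.    ] [[0.6129, 0.7902, -0.003, -0.3709], [0.4407, -0.345, -0.8287, -0.1299], [-0.6559, 0.5065, -0.5597, 1.91], [0.0, 0.0, 0.0, 1.0]]
top [[495.3, 0.0, 333.5], [0.0, 495.3, 248.8], [0.0, 0.0, 1.0]] [-0.0863  0.      0.      0.      0.    ] [[0.0066, -0.9999, 0.0134, 0.0033], [-0.988, -0.0086, -0.154, 0.5656], [0.1541, -0.0123, -0.988, 1.5292], [0.0, 0.0, 0.0, 1.0]]
wrist [[412.7, 0.0, 324.8], [0.0, 412.7, 252.3], [0.0, 0.0, 1.0]] [-0.085  0.     0.     0.     0.   ] [[0.4062, 0.9138, -0.0012, -0.6237], [0.8809, -0.3912, 0.2663, -0.0354], [0.2429, -0.1092, -0.9639, 0.3772], [0.0, 0.0, 0.0, 1.0]]
```

View pics/scene0.png

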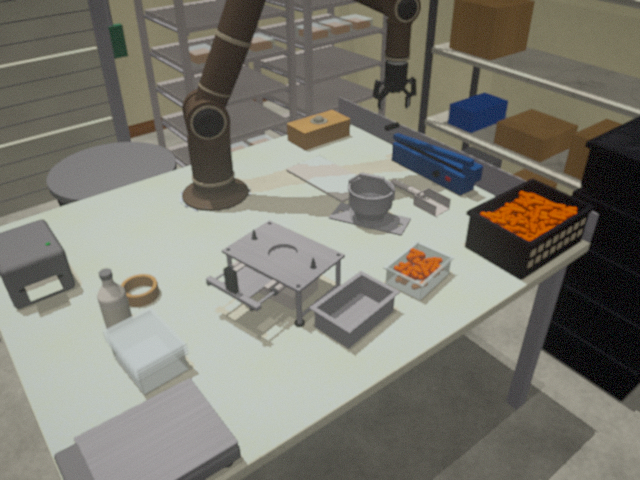

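View pics/top0.png

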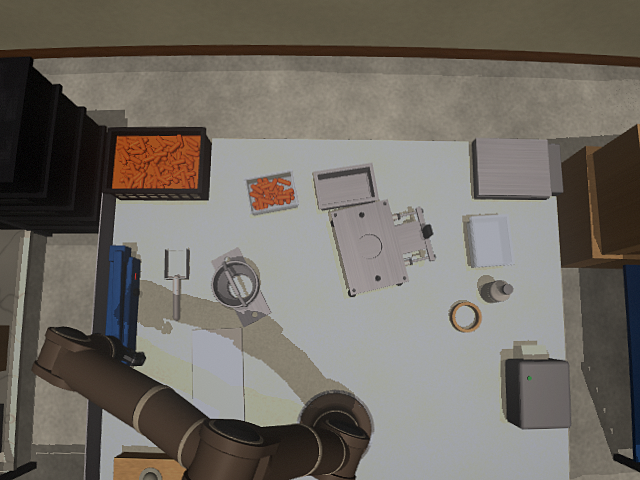

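View pics/wrist0.png

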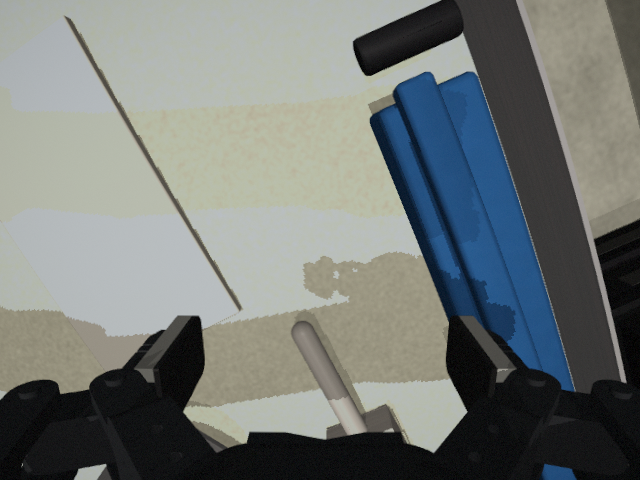

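The scene view shows the hopper at (371,197), and the stand deck at (283,252) with pegs near (254,233) and (313,262). In the top view the hopper is at (236,283) and the deck outlet at (370,247), with pegs near (362,215) and (378,278). The grip is the black block at (427,231). Next I'll zoom in.

```bash
cat > h.py <<'E'
import cv2, numpy as np
def load(f):
    z=np.load(f);return z['p'],z['d'],z['K'],z['D'],z['T']
def ray(K,D,T,uv):
    n=cv2.undistortPoints(np.array([[uv]],float),K,D)[0,0]
    R=T[:3,:3];c=-R.T@T[:3,3];return c,R.T@np.array([n[0],n[1],1.])
def plane(cam,uv,z):
    c,d=ray(*cam[2:],uv);return c+d*(z-c[2])/d[2]
def dep(cam,uv):
    c,d=ray(*cam[2:],uv);return c+d*cam[1][int(round(uv[1])),int(round(uv[0]))]
def tri(a,uva,b,uvb):
    c1,d1=ray(*a[2:],uva);c2,d2=ray(*b[2:],uvb)
    st=np.linalg.lstsq(np.c_[d1,-d2],c2-c1,rcond=None)[0]
    p,q=c1+d1*st[0],c2+d2*st[1];return (p+q)/2,np.linalg.norm(p-q)
def proj(cam,X):
    T=cam[4];return cv2.projectPoints(np.array([X],float),cv2.Rodrigues(T[:3,:3])[0],T[:3,3],cam[2],cam[3])[0][0,0]
E
python3 - <<'E'
from h import *
def crop(f,x,y,w,h,k,o):
    p=load(f)[0];cv2.imwrite(o,cv2.resize(p[y:y+h,x:x+w],None,fx=k,fy=k,interpolation=cv2.INTER_CUBIC))
crop('pics/top0.npz',200,230,100,110,5,'pics/c1.png')
crop('pics/top0.npz',320,190,130,110,5,'pics/c2.png')
crop('pics/scene0.npz',320,160,130,90,6,'pics/c3.png')
crop('pics/scene0.npz',200,210,160,120,5,'pics/c4.png')
E
```

```text
(no output)
```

View pics/c1.png

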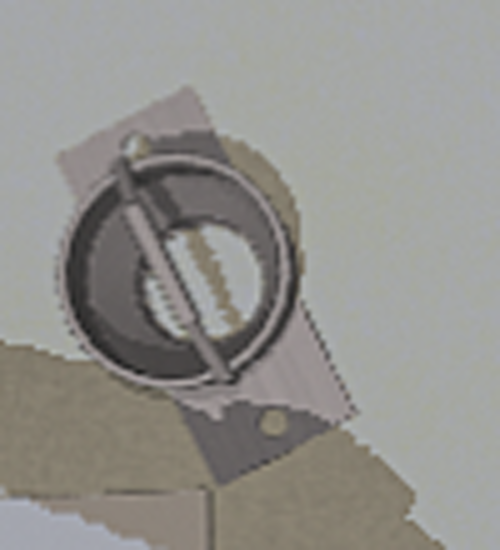

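View pics/c2.png

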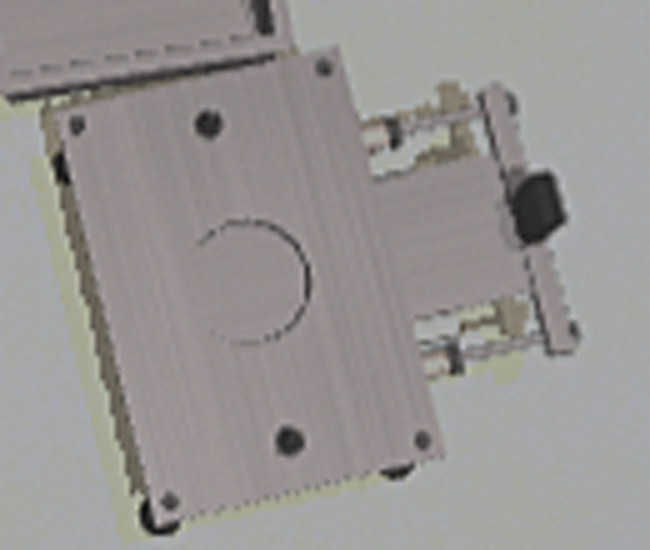

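View pics/c3.png

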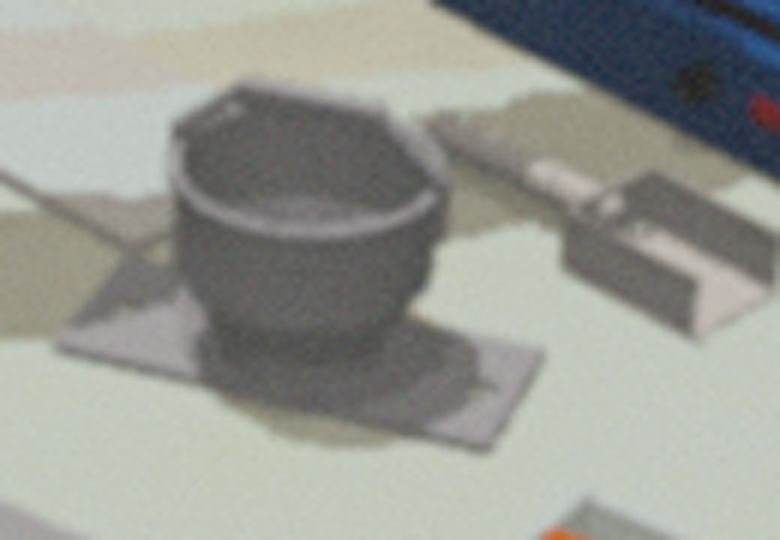

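View pics/c4.png

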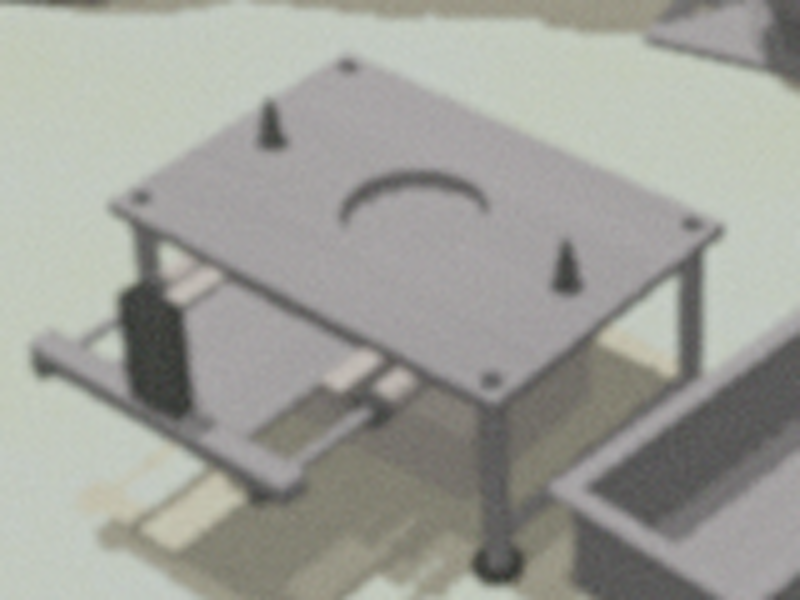

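```bash
cat > m.py <<'E'
from h import *
t=load('pics/top0.npz');s=load('pics/scene0.npz')
def c(x0,y0,k): return lambda u,v:((u+.5)/k-.5+x0,(v+.5)/k-.5+y0)
c1,c2,c3,c4=c(200,230,5),c(320,190,5),c(320,160,6),c(200,210,5)
np.set_printoptions(precision=4,suppress=True)
print('screws')
P=[]
for a,b in [((77,125),(692,223)),((324,68),(491,380)),((169,502),(348,66)),((422,440),(141,197))]:
    x,e=tri(t,c2(*a),s,c4(*b));P.append(x);print(x,e,plane(t,c2(*a),.12),plane(s,c4(*b),.12))
P=np.array(P);print('mean',P.mean(0))
print('top plane mean',np.mean([plane(t,c2(*a),.12) for a in [(77,125),(324,68),(169,502),(422,440)]],0))
print('outlet',plane(t,c2(250,282),.12))
print('pegs');
for a,b,bb in [((208,124),(567,242),(567,288)),((289,441),(270,100),(271,145))]:
    print(tri(t,c2(*a),s,c4(*b)),'base scene',plane(s,c4(*bb),.12),'top',plane(t,c2(*a),.134))
print('flange')
for a in [(190,87),(57,158),(355,412),(220,485),(136,147),(273,422)]: print(plane(t,c1(*a),.006))
for b in [(55,345),(545,352),(490,450)]: print('sc',plane(s,c3(*b),.006))
print('tri corner',tri(t,c1(190,87),s,c3(490,450)),tri(t,c1(57,158),s,c3(545,352)),tri(t,c1(355,412),s,c3(55,345)))
print('bar depth')
for a in [(130,200),(145,230),(161,265),(175,295),(190,325)]: print(dep(t,c1(*a)))
print('grip',tri(t,c2(538,190),s,c4(150,293)),plane(t,c2(540,193),.174))
E
python3 m.py
```

```text
screws
[0.658  0.0037 0.1226] 0.0027006129014363707 [0.6594 0.0048 0.12  ] [0.6547 0.0047 0.12  ]
[ 0.6957 -0.1477  0.1219] 0.0024202811195754336 [ 0.6969 -0.1469  0.12  ] [ 0.6932 -0.1474  0.12  ]
[ 0.4288 -0.0528  0.1218] 0.0030245666771611212 [ 0.4297 -0.0516  0.12  ] [ 0.4257 -0.0527  0.12  ]
[ 0.4671 -0.2044  0.1225] 0.0022204631397542765 [ 0.4679 -0.2038  0.12  ] [ 0.4633 -0.2038  0.12  ]
mean [ 0.5624 -0.1003  0.1222]
top plane mean [ 0.5635 -0.0994  0.12  ]
outlet [ 0.5632 -0.1006  0.12  ]
pegs
(array([ 0.6552, -0.0738,  0.1445]), np.float64(0.0003332227017116636)) base scene [ 0.6587 -0.0771  0.12  ] top [ 0.6576 -0.0744  0.134 ]
(array([ 0.4635, -0.1222,  0.1464]), np.float64(0.002971735989535906)) base scene [ 0.4645 -0.1263  0.12  ] top [ 0.4654 -0.1222  0.134 ]
flange
[0.5747 0.3196 0.006 ]
[0.5272 0.4048 0.006 ]
[0.3655 0.2068 0.006 ]
[0.3183 0.2918 0.006 ]
[0.5349 0.3534 0.006 ]
[0.3586 0.259  0.006 ]
sc [0.3632 0.2041 0.006 ]
sc [0.5271 0.4025 0.006 ]
sc [0.575  0.3157 0.006 ]
tri corner (array([0.574 , 0.3188, 0.0045]), np.float64(0.002840958778346072)) (array([0.5268, 0.4042, 0.0054]), np.float64(0.001781422532487078)) (array([0.3645, 0.2053, 0.0064]), np.float64(0.0034508632329237465))
bar depth
[0.4834 0.3247 0.1575]
[0.4656 0.3146 0.1603]
[0.4453 0.3046 0.1597]
[0.4284 0.2972 0.1523]
[0.4108 0.2873 0.1554]
grip (array([ 0.6079, -0.2696,  0.1779]), np.float64(0.009058376981460455)) [ 0.6091 -0.2675  0.174 ]
```

Run:
```python
from bench import *
from scipy.spatial.transform import Rotation as R
import numpy as np
s=sense();M=R.from_quat(s['tcp_rot']).as_matrix();print(M.round(3));print(np.degrees(np.arctan2(M[1,1],M[0,1])))
ci=camera_info('wrist');T=ci['world_to_cam'];c=-T[:3,:3].T@T[:3,3];print('cam in tool',(M.T@(c-s['ee_pos'])).round(3), (M.T@T[:3,:3].T).round(3))
```

```text
[[-0.     0.408  0.913]
 [-0.001  0.913 -0.408]
 [-1.    -0.001  0.   ]]
65.94970133083683
cam in tool [-0.142 -0.001 -0.067] [[-0.    -0.266  0.964]
 [ 1.     0.001  0.001]
 [-0.001  0.964  0.266]]
```

Emit:
drive_tool(
  steps=[
    {"slide":[19,-26.5,5],"angular":[0,0,5.2],"grip":85},
    {"slide":[19,-26.5,5],"angular":[0,0,5.2],"grip":85},
    {"slide":[19,-26.5,5],"angular":[0,0,5.2],"grip":85},
    {"slide":[19,-26.5,5],"angular":[0,0,5.2],"grip":85},
    {"slide":[19,-26.5,5],"angular":[0,0,5.2],"grip":85},
    {"slide":[19,-26.5,5],"angular":[0,0,5.2],"grip":85},
    {"slide":[19,-26.5,5],"angular":[0,0,5.2],"grip":85},
    {"slide":[19,-26.5,5],"angular":[0,0,5.2],"grip":85},
    {"slide":[19,-26.5,5],"angular":[0,0,5.2],"grip":85},
    {"slide":[19,-26.5,5],"angular":[0,0,5.5],"grip":85},
  ],
)

```text
time: 0.98
ee_pos: [0.4453, 0.3042, 0.2815]
tcp_rot: [-0.174, 0.685, 0.174, 0.685]
wrist_force: [0.6, 0.3, -0.6]
finger_gap: 0.997
```

Emit:
drive_tool(
  steps=[
    {"slide":[0,0,0],"angular":[0,0,0],"grip":85},
    {"slide":[0,0,0],"angular":[0,0,0],"grip":85},
  ],
)

```text
time: 1.15
ee_pos: [0.4461, 0.3037, 0.2815]
tcp_rot: [-0.171, 0.686, 0.171, 0.686]
wrist_force: [-1.4, 0.6, -0.2]
finger_gap: 0.997
```

```bash
cat > snap.py <<'E'
import sys
from bench import *
import cv2, numpy as np
from scipy.spatial.transform import Rotation as R
for n in sys.argv[2:]:
    s=sense();ci=camera_info(n);p,d=grab_frame(n);f=f'pics/{n}{sys.argv[1]}';cv2.imwrite(f+'.png',p);np.savez(f+'.npz',p=p,d=d,K=ci['mtx'],D=ci['D'],T=ci['world_to_cam'])
s=sense();M=R.from_quat(s['tcp_rot']).as_matrix()
print(s['time'],s['ee_pos'].round(4),'jaw',np.degrees(np.arctan2(M[1,1],M[0,1])).round(2),'down',M[:,0].round(3),'F',s['wrist_force'].round(2),'gap',s['finger_gap']*85.4,'q',s['joint_positions'].round(2))
E
python3 snap.py 1 wrist
```

```text
1.2 [0.4449 0.3053 0.2812] jaw 118.09 down [-0.  0. -1.] F [ 0.47  0.45 -0.74] gap 85.16567071864513 q [-0.67  0.23 -0.03  1.74  0.01  1.18  1.36]
```

View pics/wrist1.png

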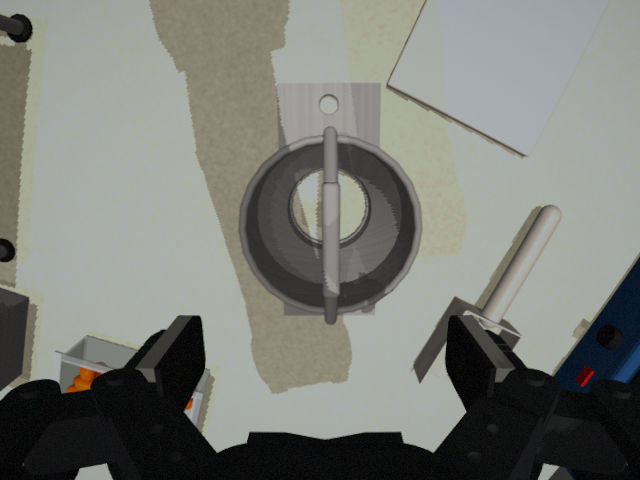

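The wrist view shows the hopper's bar nearly straight up the image. Its straight part runs from (331,183) to (332,293), and one flange hole is at (329,104).

```bash
cat > m2.py <<'E'
from h import *
np.set_printoptions(precision=4,suppress=True)
w=load('pics/wrist1.npz');t=load('pics/top0.npz')
c1=lambda u,v:((u+.5)/5-.5+200,(v+.5)/5-.5+230)
a,b=plane(w,(331,183),.158),plane(w,(332,293),.158)
print('bar ends',a,b,'mid',(a+b)/2,np.linalg.norm(a-b),np.degrees(np.arctan2(*(b-a)[1::-1])))
print('depths',[dep(w,(331,v)) for v in (195,220,245,270,285)])
print('hole',plane(w,(329,104),.006))
print('far curve ends tri',tri(w,(330,131),t,c1(228,378)),tri(w,(332,320),t,c1(123,165)))
print('straight tri',tri(w,(331,183),t,c1(193,325)),tri(w,(332,293),t,c1(130,205)))
E
python3 m2.py
```

```text
bar ends [0.4088 0.2878 0.158 ] [0.4744 0.3239 0.158 ] mid [0.4416 0.3058 0.158 ] 0.07489185617354241 28.806965654127353
depths [array([0.4156, 0.2915, 0.1575]), array([0.43  , 0.2992, 0.1579]), array([0.445 , 0.3073, 0.157 ]), array([0.4602, 0.3154, 0.1579]), array([0.47  , 0.3207, 0.1568])]
hole [0.3555 0.2594 0.006 ]
far curve ends tri (array([0.3809, 0.2716, 0.1126]), np.float64(0.0024807674140678256)) (array([0.5092, 0.3409, 0.1155]), np.float64(0.00484092670202887))
straight tri (array([0.4116, 0.2895, 0.1326]), np.float64(0.0013260927645777649)) (array([0.4833, 0.3296, 0.1313]), np.float64(0.0008354111257062232))
```

Emit:
drive_tool(
  steps=[
    {"slide":[0,0,-30],"angular":[0,0,0.4],"grip":60},
    {"slide":[0,0,-30],"angular":[0,0,0],"grip":60},
    {"slide":[0,0,-30],"angular":[0,0,0],"grip":60},
    {"slide":[0,0,-25],"angular":[0,0,0],"grip":60},
    {"slide":[0,0,-20],"angular":[0,0,0],"grip":60},
    {"slide":[0,0,-15],"angular":[0,0,0],"grip":60},
    {"slide":[0,0,0],"angular":[0,0,0],"grip":60},
    {"slide":[0,0,0],"angular":[0,0,0],"grip":60},
  ],
)

```text
time: 1.87
ee_pos: [0.4434, 0.3066, 0.1306]
tcp_rot: [-0.176, 0.686, 0.175, 0.684]
wrist_force: [-0.5, 0.3, 0.3]
finger_gap: 0.701
```

```bash
python3 snap.py 2 wrist
```

```text
1.9167 [0.4443 0.3068 0.1316] jaw 118.71 down [-0.  0. -1.] F [0.31 0.92 0.92] gap 60.040100343248 q [-0.67  0.38 -0.03  1.91  0.02  0.85  1.36]
```

View pics/wrist2.png

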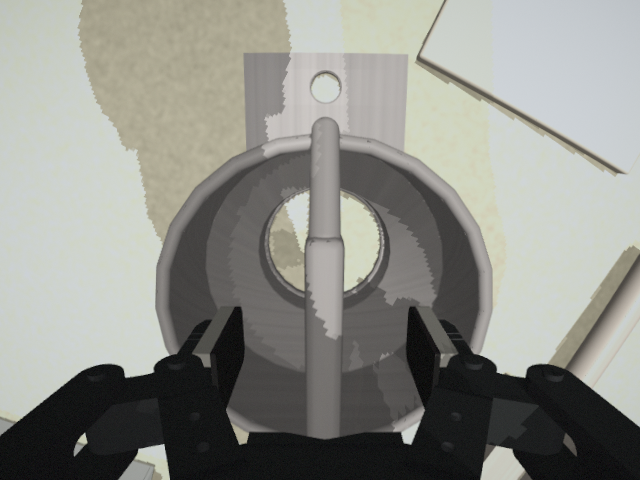

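The bar (column 324) lies between the fingers (columns 230 to 420). The straight part starts at (324,240), and the hole is at (326,87). I'll close with moderate force.

Run:
```python
from h import *
w=load('pics/wrist2.npz')
e=plane(w,(324,240),.158);h=plane(w,(326,87),.006)
u=np.array([np.cos(np.radians(28.5)),np.sin(np.radians(28.5)),0])
print(e,'mid from end',e+.04*u,'hole',h,'mid from hole',h+.1*u)
```

```text
[0.40884432 0.28692889 0.158     ] mid from end [0.443997   0.30601524 0.158     ] hole [0.35624849 0.2591046  0.006     ] mid from hole [0.44413021 0.30682047 0.006     ]
```

Emit:
drive_tool(
  steps=[
    {"slide":[0,0,0],"angular":[0,0,0],"grip":0},
    {"slide":[0,0,0],"angular":[0,0,0],"grip":0},
    {"slide":[0,0,0],"angular":[0,0,0],"grip":0},
    {"slide":[0,0,0],"angular":[0,0,0],"grip":0},
    {"slide":[0,0,0],"angular":[0,0,0],"grip":0},
    {"slide":[0,0,0],"angular":[0,0,0],"grip":0},
    {"slide":[0,0,0],"angular":[0,0,0],"grip":0},
    {"slide":[0,0,0],"angular":[0,0,0],"grip":0},
  ],
  force=80,
)

```text
time: 2.58
ee_pos: [0.4447, 0.3066, 0.132]
tcp_rot: [-0.175, 0.685, 0.176, 0.685]
wrist_force: [-2.9, 2.1, 6.3]
finger_gap: 0.126
```

Emit:
drive_tool(
  steps=[
    {"slide":[0,0,10],"angular":[0,0,0],"grip":0},
    {"slide":[0,0,15],"angular":[0,0,0],"grip":0},
    {"slide":[0,0,25],"angular":[0,0,0],"grip":0},
    {"slide":[0,0,25],"angular":[0,0,0],"grip":0},
    {"slide":[0,0,25],"angular":[0,0,0],"grip":0},
    {"slide":[0,0,25],"angular":[0,0,0],"grip":0},
    {"slide":[0,0,25],"angular":[0,0,0],"grip":0},
    {"slide":[0,0,25],"angular":[0,0,0],"grip":0},
    {"slide":[0,0,15],"angular":[0,0,0],"grip":0},
    {"slide":[0,0,10],"angular":[0,0,0],"grip":0},
  ],
)

```text
time: 3.42
ee_pos: [0.4448, 0.305, 0.3328]
tcp_rot: [-0.175, 0.685, 0.175, 0.685]
wrist_force: [-0.2, 0.1, -7.6]
finger_gap: 0.126
```

```bash
python3 snap.py 3 wrist scene
```

```text
3.5167 [0.445  0.3055 0.3323] jaw 118.62 down [ 0.001  0.001 -1.   ] F [ 0.31  0.76 -7.33] gap 10.74482134371247 q [-0.67  0.19 -0.02  1.66  0.    1.29  1.37]
```

View pics/wrist3.png

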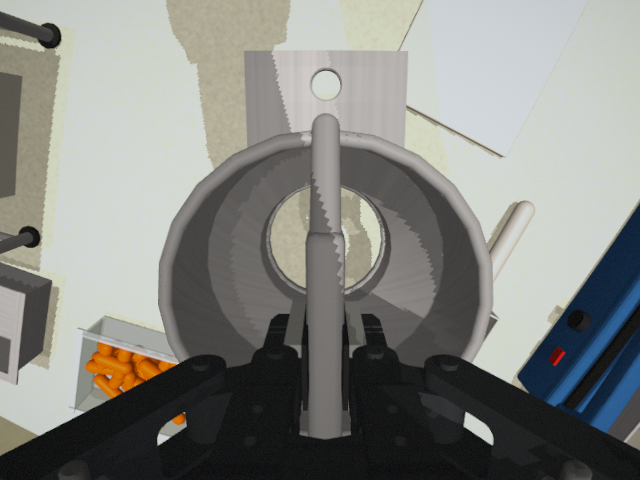

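View pics/scene3.png

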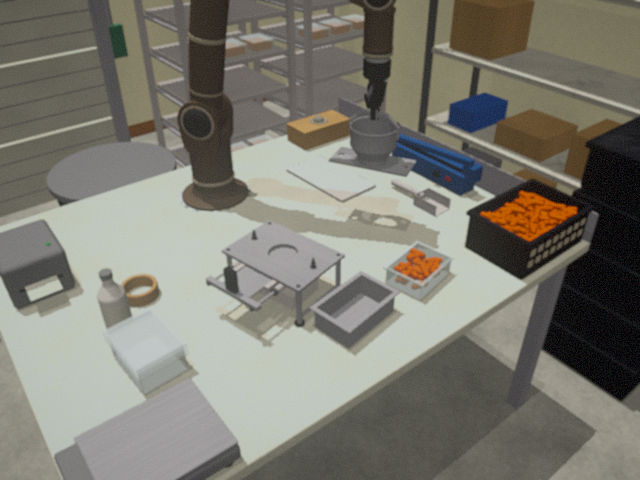

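The lift is good. The wrist image shows the hopper in the same place relative to the fingers, with the hole at (326,84), and the scene view shows it hanging level. I'll carry it over to the stand.

Emit:
drive_tool(
  steps=[
    {"slide":[3,-10,0],"angular":[0,0,-0.4],"grip":0},
    {"slide":[6,-20,0],"angular":[0,0,-0.8],"grip":0},
    {"slide":[8,-28,0],"angular":[0,0,-1],"grip":0},
    {"slide":[8,-28,0],"angular":[0,0,-1],"grip":0},
    {"slide":[8,-28,0],"angular":[0,0,-1],"grip":0},
    {"slide":[8,-28,0],"angular":[0,0,-1],"grip":0},
    {"slide":[8,-28,0],"angular":[0,0,-1],"grip":0},
    {"slide":[8,-28,0],"angular":[0,0,-1],"grip":0},
    {"slide":[8,-28,0],"angular":[0,0,-1],"grip":0},
    {"slide":[8,-28,0],"angular":[0,0,-1],"grip":0},
  ],
)

```text
time: 4.35
ee_pos: [0.5168, 0.049, 0.3294]
tcp_rot: [-0.119, 0.698, 0.119, 0.696]
wrist_force: [-0.1, 0.4, -7.6]
finger_gap: 0.125
```

Emit:
drive_tool(
  steps=[
    {"slide":[8,-28,0],"angular":[0,0,-1],"grip":0},
    {"slide":[8,-28,0],"angular":[0,0,-1],"grip":0},
    {"slide":[8,-28,0],"angular":[0,0,-1],"grip":0},
    {"slide":[8,-28,0],"angular":[0,0,-1],"grip":0},
    {"slide":[6,-20,0],"angular":[0,0,-0.8],"grip":0},
    {"slide":[4,-12,0],"angular":[0,0,-0.5],"grip":0},
    {"slide":[2,-7.5,0],"angular":[0,0,-0.2],"grip":0},
    {"slide":[0,0,0],"angular":[0,0,0],"grip":0},
    {"slide":[0,0,0],"angular":[0,0,0],"grip":0},
    {"slide":[0,0,0],"angular":[0,0,0],"grip":0},
  ],
)

```text
time: 5.18
ee_pos: [0.5615, -0.0979, 0.3309]
tcp_rot: [-0.086, 0.702, 0.087, 0.702]
wrist_force: [0.7, 0.2, -6.7]
finger_gap: 0.122
```

```bash
python3 snap.py 4 wrist scene top
```

```text
5.3333 [ 0.5617 -0.0983  0.3313] jaw 104.07 down [ 0.     0.001 -1.   ] F [-0.49  0.17 -6.89] gap 10.562919307890564 q [-0.15  0.25  0.3   1.6  -0.08  1.3   1.98]
```

View pics/wrist4.png

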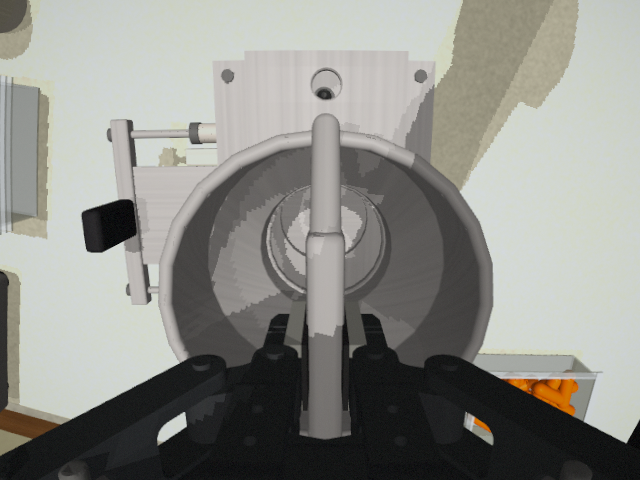

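View pics/scene4.png

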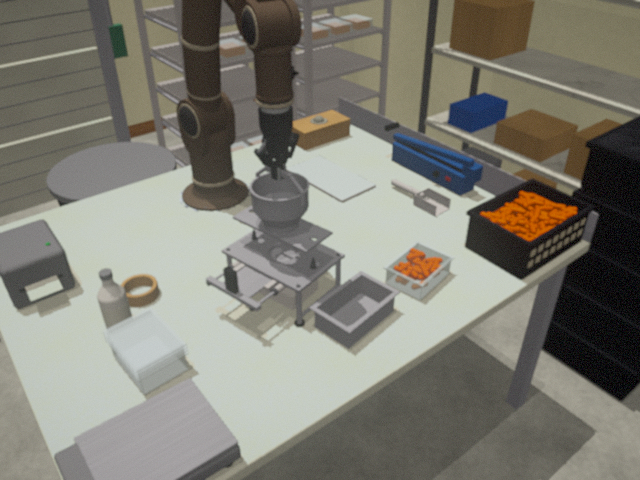

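View pics/top4.png

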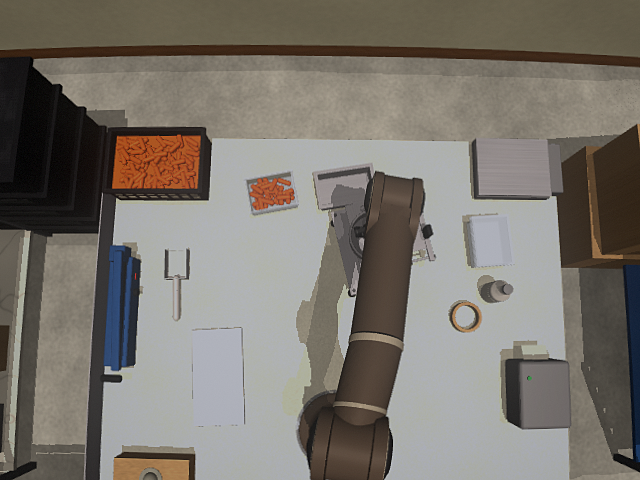

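Run:
```python
from h import *
p=load('pics/wrist4.npz')[0]
cv2.imwrite('pics/c5.png',cv2.resize(p[40:130,200:450],None,fx=3.2,fy=3.2,interpolation=cv2.INTER_CUBIC))
cv2.imwrite('pics/c6.png',cv2.resize(p[60:110,295:355],None,fx=10,fy=10,interpolation=cv2.INTER_CUBIC))
```

```text
(no output)
```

View pics/c5.png

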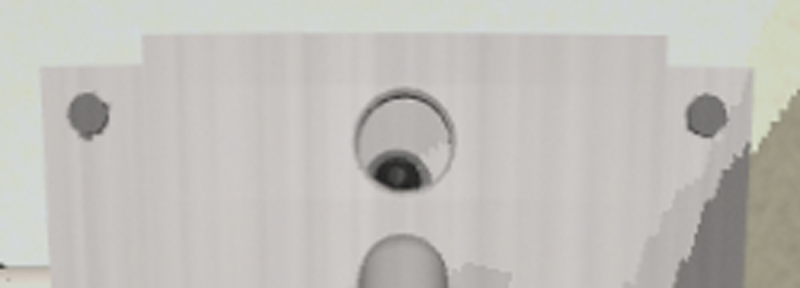

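View pics/c6.png

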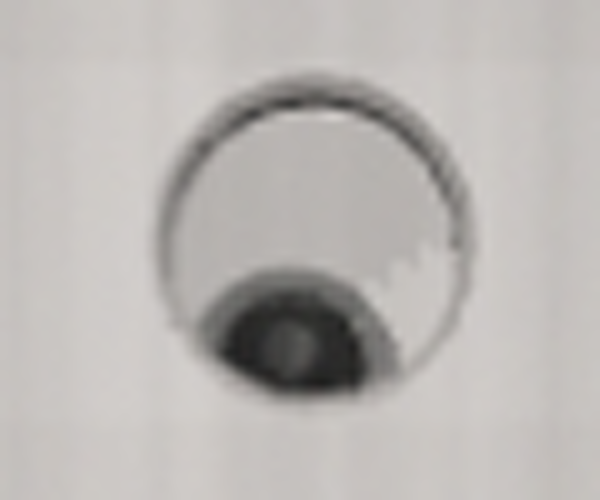

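Through the hole, whose centre is at (326.1,83.0), the peg tip shows at (323.7,94.5). I'll work out the offset from that.

Run:
```python
from h import *
np.set_printoptions(precision=4,suppress=True)
w=load('pics/wrist4.npz')
print('flange depth',[dep(w,q) for q in((290,70),(360,70),(290,110),(370,110))],'deck',[dep(w,q) for q in ((228,100),(420,100))])
H=plane(w,(326.1,83.0),.206);P=plane(w,(323.7,94.5),.148)
print('hole',H,'peg',P,'move',(P-H)[:2]*1000)
# deck angle from near screws, flange edges
a,b=plane(w,(228,76),.12),plane(w,(420,76),.12);print('screw dir',np.degrees(np.arctan2(*(b-a)[1::-1])),np.linalg.norm(a-b))
a,b=plane(w,(245,51),.206),plane(w,(408,52),.206);print('flange edge',np.degrees(np.arctan2(*(b-a)[1::-1])),np.linalg.norm(a-b))
```

```text
flange depth [array([ 0.4608, -0.1455,  0.2036]), array([ 0.4502, -0.1039,  0.2034]), array([ 0.484 , -0.14  ,  0.2046]), array([ 0.4717, -0.0918,  0.2042])] deck [array([ 0.4844, -0.1991,  0.1198]), array([ 0.4458, -0.0467,  0.1186])]
hole [ 0.4631 -0.1221  0.206 ] peg [ 0.4644 -0.1234  0.148 ] move [ 1.2512 -1.2657]
screw dir 104.17558564575374 0.15517896877410498
flange edge 103.87314751439862 0.09848251657234147
```

Emit:
drive_tool(
  steps=[
    {"slide":[1,-1.5,-5],"angular":[0,0,0.2],"grip":0},
    {"slide":[0,0,-10],"angular":[0,0,0],"grip":0},
    {"slide":[0,0,-10],"angular":[0,0,0],"grip":0},
    {"slide":[0,0,-10],"angular":[0,0,0],"grip":0},
    {"slide":[0,0,-5],"angular":[0,0,0],"grip":0},
    {"slide":[0,0,0],"angular":[0,0,0],"grip":0},
    {"slide":[0,0,0],"angular":[0,0,0],"grip":0},
  ],
)

```text
time: 5.92
ee_pos: [0.5626, -0.1013, 0.2908]
tcp_rot: [-0.087, 0.702, 0.087, 0.701]
wrist_force: [-0.2, -0.0, -6.7]
finger_gap: 0.126
```

```bash
python3 snap.py 5 wrist scene
python3 - <<'E'
from h import *
p=load('pics/wrist5.npz')[0]
a=cv2.resize(p[60:110,295:355],None,fx=8,fy=8,interpolation=cv2.INTER_CUBIC)
q=load('pics/scene5.npz')[0]
b=cv2.resize(q[190:290,200:360],None,fx=4,fy=4,interpolation=cv2.INTER_CUBIC)
cv2.imwrite('pics/c7.png',a);cv2.imwrite('pics/c8.png',b)
E
```

```text
6.0167 [ 0.5631 -0.1014  0.2917] jaw 104.14 down [ 0.001 -0.    -1.   ] F [ 0.1   0.36 -5.87] gap 10.846904130267498 q [-0.14  0.28  0.3   1.66 -0.09  1.22  1.99]
```

View pics/c7.png

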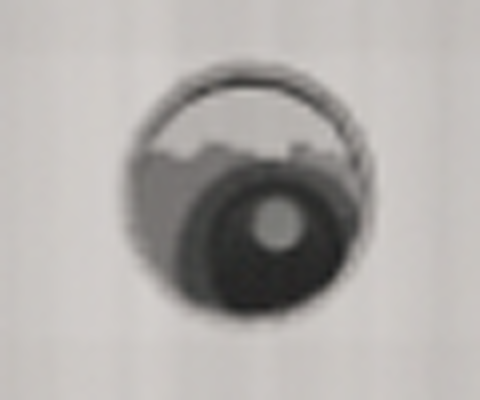

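View pics/c8.png

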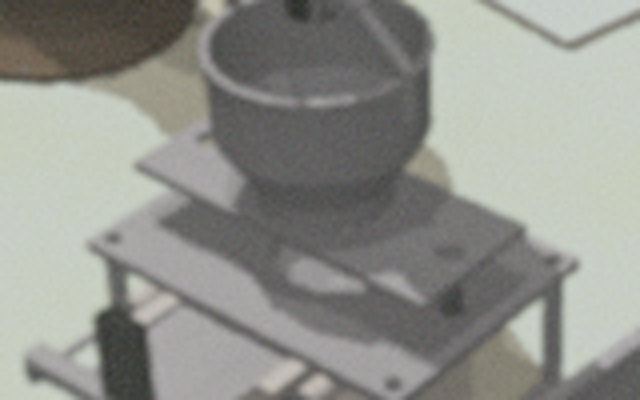

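Now the hole centre is at (326.2,83.4) and the peg tip at (329.7,87.6).

Run:
```python
from h import *
np.set_printoptions(precision=4,suppress=True)
w=load('pics/wrist5.npz')
print('flange depth',[dep(w,q) for q in((290,70),(360,70),(290,110),(370,110))])
for z in (.164,.166):
  H=plane(w,(326.1,83.3),z);P=plane(w,(329.6,87.6),.148)
  d=(P-H)[:2]*1000;a=np.radians(14);print('hole',H,'peg',P,'move',d,'stand axes',d@[np.cos(a),np.sin(a)],d@[-np.sin(a),np.cos(a)])
```

```text
flange depth [array([ 0.462 , -0.1491,  0.1641]), array([ 0.4514, -0.1076,  0.1636]), array([ 0.485 , -0.1438,  0.1633]), array([ 0.4727, -0.0954,  0.1636])]
hole [ 0.4642 -0.1258  0.164 ] peg [ 0.4642 -0.1234  0.148 ] move [0.0771 2.4316] stand axes 0.6630552055018996 2.3407379309587166
hole [ 0.4644 -0.1258  0.166 ] peg [ 0.4642 -0.1234  0.148 ] move [-0.1689  2.376 ] stand axes 0.41086819029037014 2.3462497245489065
```

Emit:
drive_tool(
  steps=[
    {"slide":[0,2,-3],"angular":[0,0,-0.1],"grip":0},
    {"slide":[0,0,-4],"angular":[0,0,0],"grip":0},
    {"slide":[0,0,0],"angular":[0,0,0],"grip":0},
    {"slide":[0,0,0],"angular":[0,0,0],"grip":0},
    {"slide":[0,0,0],"angular":[0,0,0],"grip":0},
  ],
)

```text
time: 6.43
ee_pos: [0.5627, -0.0993, 0.2843]
tcp_rot: [-0.086, 0.702, 0.086, 0.702]
wrist_force: [0.2, -0.4, -7.7]
finger_gap: 0.126
```

```bash
python3 snap.py 6 wrist scene
python3 - <<'E'
from h import *
p=load('pics/wrist6.npz')[0]
a=cv2.resize(p[60:110,295:355],None,fx=8,fy=8,interpolation=cv2.INTER_CUBIC)
q=load('pics/scene6.npz')[0]
b=cv2.resize(q[230:280,270:350],None,fx=8,fy=8,interpolation=cv2.INTER_CUBIC)
cv2.imwrite('pics/c9.png',a);cv2.imwrite('pics/c10.png',b)
E
```

```text
6.5333 [ 0.5628 -0.0993  0.2844] jaw 104.05 down [ 0.  0. -1.] F [-0.05  0.44 -6.65] gap 10.243735739478439 q [-0.14  0.28  0.3   1.67 -0.09  1.2   1.99]
```

View pics/c9.png

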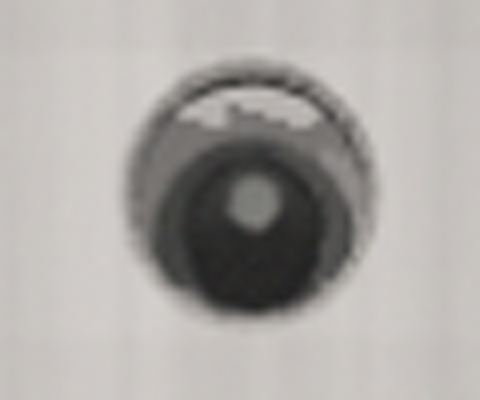

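View pics/c10.png

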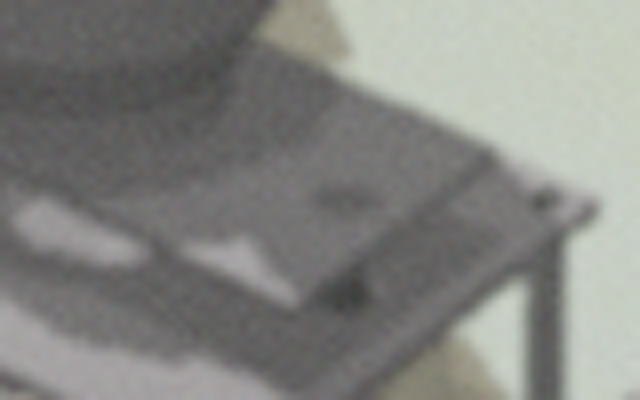

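The peg tip sits on the hole axis: tip (254,200) against hole (250,188) in the crop, which matches the expected parallax. In the scene crop the far peg is directly below its hole (343,195). I'll lower it.

Emit:
drive_tool(
  steps=[
    {"slide":[0,0,-3],"angular":[0,0,0],"grip":0},
    {"slide":[0,0,-4],"angular":[0,0,0],"grip":0},
    {"slide":[0,0,-4],"angular":[0,0,0],"grip":0},
    {"slide":[0,0,-4],"angular":[0,0,0],"grip":0},
    {"slide":[0,0,-4],"angular":[0,0,0],"grip":0},
    {"slide":[0,0,-3],"angular":[0,0,0],"grip":0},
    {"slide":[0,0,0],"angular":[0,0,0],"grip":0},
  ],
)

```text
time: 7.12
ee_pos: [0.5623, -0.0992, 0.2613]
tcp_rot: [-0.086, 0.702, 0.087, 0.701]
wrist_force: [-0.8, -0.1, -7.4]
finger_gap: 0.123
```

```bash
python3 snap.py 7 wrist
python3 - <<'E'
from h import *
p=load('pics/wrist7.npz')[0]
a=cv2.resize(p[60:110,295:355],None,fx=8,fy=8,interpolation=cv2.INTER_CUBIC)
cv2.imwrite('pics/c11.png',a)
E
```

```text
7.1667 [ 0.5625 -0.0992  0.2618] jaw 104.05 down [-0.001  0.    -1.   ] F [ 0.   -0.23 -7.01] gap 10.811127911277367 q [-0.14  0.3   0.29  1.71 -0.09  1.15  1.99]
```

View pics/c11.png

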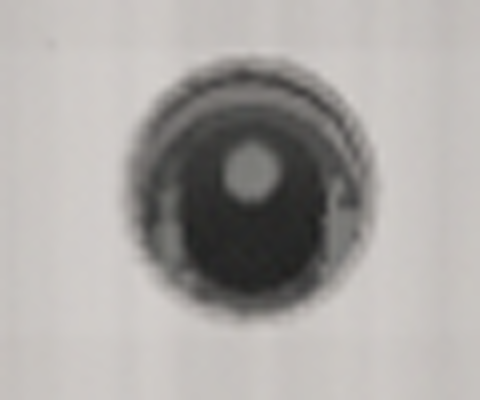

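The peg is centred in the hole and there's no contact force. I'll lower the last 10 mm or so.

Emit:
drive_tool(
  steps=[
    {"slide":[0,0,-3],"angular":[0,0,0],"grip":0},
    {"slide":[0,0,-3],"angular":[0,0,0],"grip":0},
    {"slide":[0,0,-2],"angular":[0,0,0],"grip":0},
    {"slide":[0,0,-1],"angular":[0,0,0],"grip":0},
    {"slide":[0,0,0],"angular":[0,0,0],"grip":0},
  ],
)

```text
time: 7.58
ee_pos: [0.5626, -0.0992, 0.253]
tcp_rot: [-0.086, 0.702, 0.087, 0.702]
wrist_force: [0.2, 1.0, -7.2]
finger_gap: 0.122
```

Emit:
drive_tool(
  steps=[
    {"slide":[0,0,-1],"angular":[0,0,0],"grip":0},
    {"slide":[0,0,-1],"angular":[0,0,0],"grip":0},
    {"slide":[0,0,0],"angular":[0,0,0],"grip":0},
  ],
)

```text
time: 7.83
ee_pos: [0.5628, -0.0991, 0.2521]
tcp_rot: [-0.086, 0.702, 0.087, 0.702]
wrist_force: [-3.2, 1.5, 2.1]
finger_gap: 0.127
```

Contact: the vertical force went from -7 to +2 N, so the deck now carries the hopper. I'll release it.

Emit:
drive_tool(
  steps=[
    {"slide":[0,0,0],"angular":[0,0,0],"grip":20},
    {"slide":[0,0,0],"angular":[0,0,0],"grip":40},
    {"slide":[0,0,0],"angular":[0,0,0],"grip":60},
    {"slide":[0,0,0],"angular":[0,0,0],"grip":60},
    {"slide":[0,0,0],"angular":[0,0,0],"grip":60},
    {"slide":[0,0,0],"angular":[0,0,0],"grip":60},
  ],
)

```text
time: 8.33
ee_pos: [0.5629, -0.0993, 0.2514]
tcp_rot: [-0.086, 0.702, 0.086, 0.702]
wrist_force: [0.4, 0.4, 0.9]
finger_gap: 0.699
```

```bash
python3 snap.py 8 wrist scene
python3 - <<'E'
from h import *
w=load('pics/wrist8.npz')
print('flange z',[dep(w,q)[2].round(4) for q in((290,70),(360,70),(290,110),(370,110))])
q=load('pics/scene8.npz')[0]
cv2.imwrite('pics/c12.png',cv2.resize(q[190:310,190:350],None,fx=5,fy=5,interpolation=cv2.INTER_CUBIC))
E
```

```text
8.4333 [ 0.5628 -0.0993  0.2513] jaw 104.05 down [ 0. -0. -1.] F [ 0.3  -0.37  1.07] gap 59.74982119697797 q [-0.14  0.3   0.29  1.72 -0.1   1.13  2.  ]
flange z [np.float64(0.1252), np.float64(0.1248), np.float64(0.1252), np.float64(0.1262)]
```

View pics/wrist8.png

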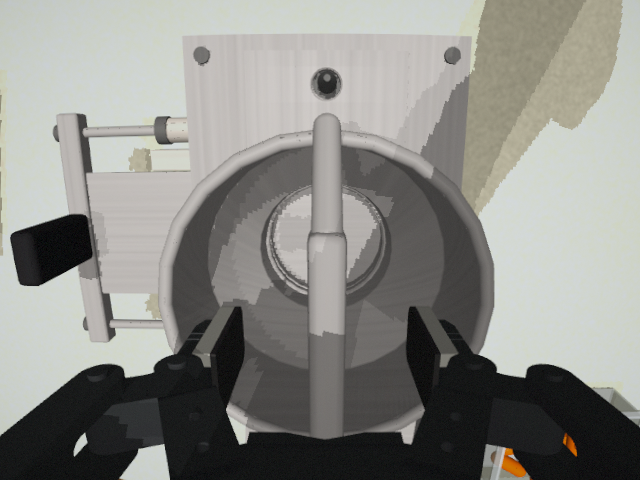

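View pics/c12.png

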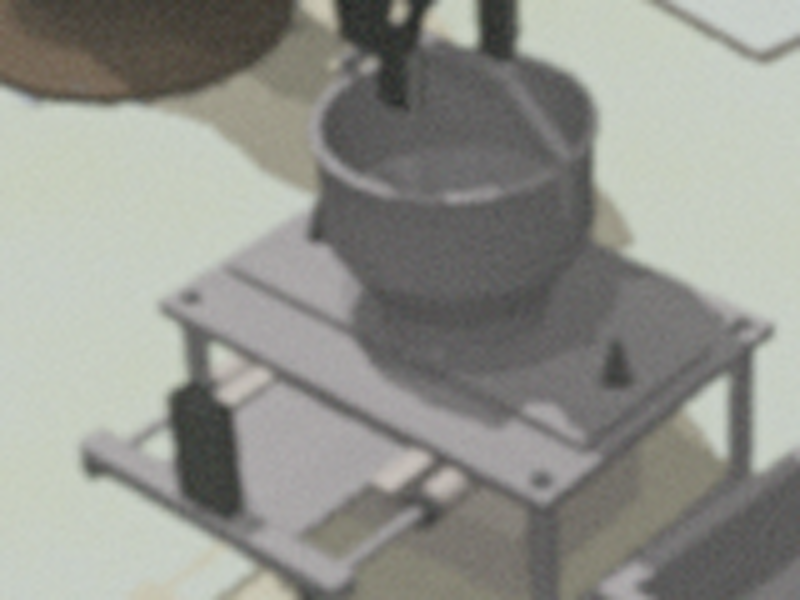

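The hopper is seated: the flange top is at z of about 0.125, level on all four samples, and both pegs stand through the holes. I'll rise and move over the grip.

Emit:
drive_tool(
  steps=[
    {"slide":[0,0,15],"angular":[0,0,0],"grip":60},
    {"slide":[0,0,30],"angular":[0,0,0],"grip":60},
    {"slide":[0,0,35],"angular":[0,0,0],"grip":60},
    {"slide":[0,0,20],"angular":[0,0,0],"grip":60},
    {"slide":[6,-25,0],"angular":[0,0,0],"grip":60},
    {"slide":[8,-34,0],"angular":[0,0,0],"grip":60},
    {"slide":[8,-34,0],"angular":[0,0,0],"grip":60},
    {"slide":[8,-34,0],"angular":[0,0,0],"grip":60},
    {"slide":[7,-28,0],"angular":[0,0,0],"grip":60},
    {"slide":[5,-17,0],"angular":[0,0,0],"grip":60},
  ],
)

```text
time: 9.27
ee_pos: [0.6043, -0.2753, 0.351]
tcp_rot: [-0.086, 0.702, 0.085, 0.702]
wrist_force: [-0.5, 0.2, 0.1]
finger_gap: 0.705
```

Emit:
drive_tool(
  steps=[
    {"slide":[0,0,-20],"angular":[0,0,0],"grip":60},
    {"slide":[0,0,-20],"angular":[0,0,0],"grip":60},
    {"slide":[0,0,-10],"angular":[0,0,0],"grip":60},
    {"slide":[0,0,0],"angular":[0,0,0],"grip":60},
    {"slide":[0,0,0],"angular":[0,0,0],"grip":60},
  ],
)

```text
time: 9.68
ee_pos: [0.6048, -0.2708, 0.3013]
tcp_rot: [-0.087, 0.702, 0.087, 0.702]
wrist_force: [-0.5, 0.4, 1.2]
finger_gap: 0.7
```

```bash
python3 snap.py 9 wrist scene
```

```text
9.7833 [ 0.6053 -0.2712  0.3027] jaw 104.08 down [ 0.002 -0.001 -1.   ] F [ 0.54  0.38 -0.08] gap 60.08123510022161 q [ 0.1   0.44  0.37  1.42 -0.16  1.31  2.3 ]
```

View pics/wrist9.png

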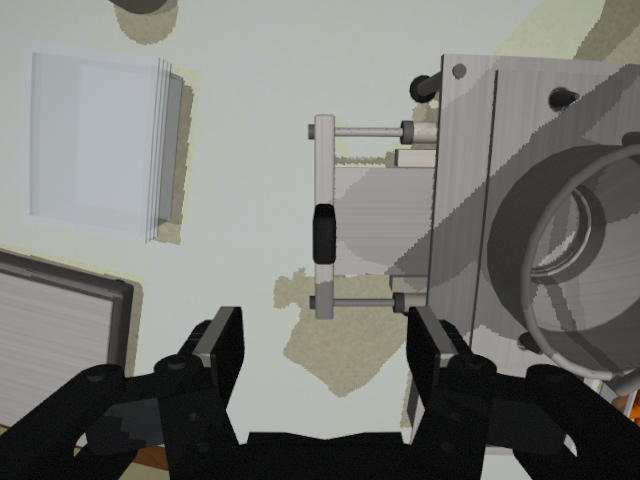

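View pics/scene9.png

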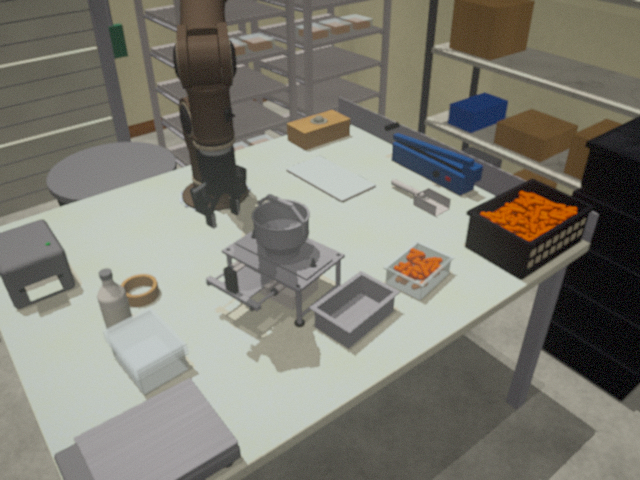

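The wrist view shows the grip at about (324,235), in line with the jaw's middle column of about 325. I'll measure it by mask and depth.

Run:
```python
from h import *
np.set_printoptions(precision=4,suppress=True)
w=load('pics/wrist9.npz');t=load('pics/top0.npz')
m=(w[0].max(2)<70).astype(np.uint8);m[:190]=0;m[280:]=0;m[:,:300]=0;m[:,350:]=0
n,l,st,c=cv2.connectedComponentsWithStats(m);print(st,c)
i=1+np.argmax(st[1:,4]);ys,xs=np.nonzero(l==i)
X=np.array([dep(w,(x,y)) for x,y in zip(xs,ys)]);
print('depth z pct',np.percentile(X[:,2],[5,25,50,75,95]))
T=X[X[:,2]>.168];top=[(x,y) for (x,y),q in zip(zip(xs,ys),X) if q[2]>.168];top=np.array(top)
print(len(T),'px box',top.min(0),top.max(0),'top mid',(T.max(0)+T.min(0))/2,T.mean(0))
ctr=(top.min(0)+top.max(0))/2
print('plane',plane(w,ctr,.174))
m=(t[0].max(2)<75).astype(np.uint8);m[:,:418]=0;m[:,440:]=0;m[:220]=0;m[245:]=0
n,l,st,c=cv2.connectedComponentsWithStats(m);print('top',st,c);i=1+np.argmax(st[1:,4]);print(tri(w,ctr,t,c[i]))
x=w[0]; cv2.imwrite('pics/c13.png',cv2.resize(x[180:290,280:390],None,fx=5,fy=5))
```

```text
[[     0      0    640    480 305897]
 [   313    204     23     60   1303]] [[319.4807 239.5227]
 [324.0238 234.175 ]]
depth z pct [0.1332 0.1708 0.1725 0.1732 0.174 ]
1071 px box [313 216] [335 263] top mid [ 0.5798 -0.2747  0.3056] [ 0.6028 -0.2723  0.1733]
plane [ 0.6027 -0.2723  0.174 ]
top [[     0      0    640    480 307086]
 [   420    225      1      1      1]
 [   421    225     12     14    113]] [[319.4603 239.5031]
 [420.     225.    ]
 [426.5929 231.2212]]
(array([ 0.6073, -0.2705,  0.1459]), np.float64(0.003801869995121972))
```

View pics/c13.png

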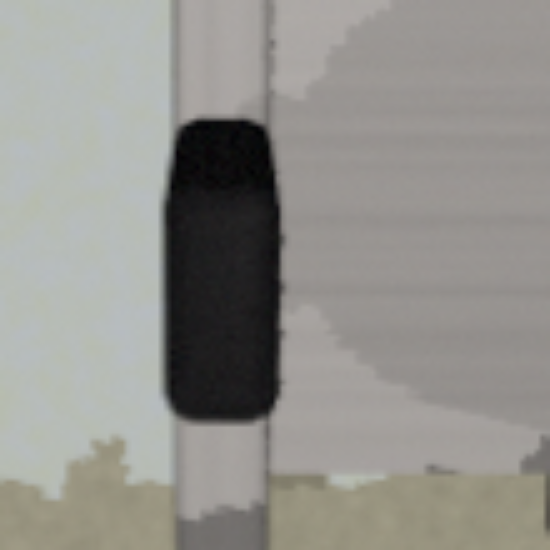

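Emit:
drive_tool(
  steps=[
    {"slide":[-1,-0.5,-25],"angular":[0,0,0],"grip":60},
    {"slide":[0,0,-30],"angular":[0,0,0],"grip":60},
    {"slide":[0,0,-30],"angular":[0,0,0],"grip":60},
    {"slide":[0,0,-25],"angular":[0,0,0],"grip":60},
    {"slide":[0,0,-20],"angular":[0,0,0],"grip":60},
    {"slide":[0,0,-20],"angular":[0,0,0],"grip":60},
    {"slide":[0,0,-15],"angular":[0,0,0],"grip":60},
    {"slide":[0,0,-7],"angular":[0,0,0],"grip":60},
    {"slide":[0,0,0],"angular":[0,0,0],"grip":60},
    {"slide":[0,0,0],"angular":[0,0,0],"grip":60},
  ],
)

```text
time: 10.62
ee_pos: [0.6044, -0.272, 0.1304]
tcp_rot: [-0.087, 0.701, 0.086, 0.702]
wrist_force: [-0.5, 0.6, -0.3]
finger_gap: 0.704
```

```bash
python3 snap.py 10 wrist
```

```text
10.6667 [ 0.6047 -0.2722  0.1309] jaw 104.06 down [ 0.002 -0.001 -1.   ] F [ 0.44  0.44 -0.48] gap 59.850405086425134 q [ 0.13  0.58  0.33  1.62 -0.21  0.98  2.34]
```

View pics/wrist10.png

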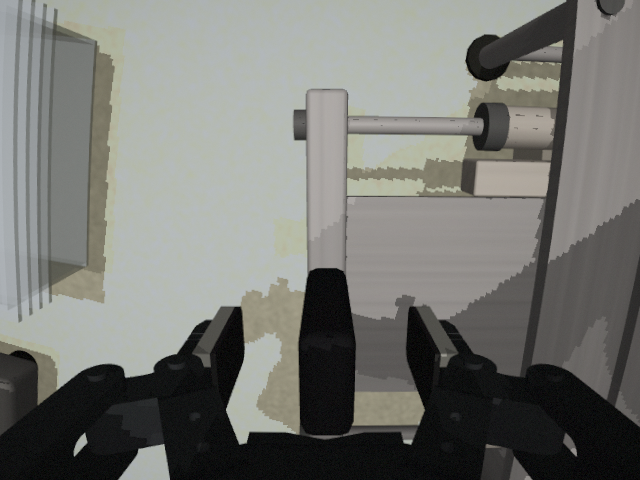

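The grip (columns 300 to 355) sits midway between the pads. Closing.

Emit:
drive_tool(
  steps=[
    {"slide":[0,0,0],"angular":[0,0,0],"grip":0},
    {"slide":[0,0,0],"angular":[0,0,0],"grip":0},
    {"slide":[0,0,0],"angular":[0,0,0],"grip":0},
    {"slide":[0,0,0],"angular":[0,0,0],"grip":0},
    {"slide":[0,0,0],"angular":[0,0,0],"grip":0},
    {"slide":[0,0,0],"angular":[0,0,0],"grip":0},
    {"slide":[0,0,0],"angular":[0,0,0],"grip":0},
    {"slide":[0,0,0],"angular":[0,0,0],"grip":0},
  ],
  force=80,
)

```text
time: 11.33
ee_pos: [0.604, -0.2716, 0.1302]
tcp_rot: [-0.086, 0.701, 0.087, 0.702]
wrist_force: [-1.8, 1.1, 6.0]
finger_gap: 0.18
```

```bash
python3 snap.py 11 wrist
```

```text
11.3833 [ 0.604  -0.2716  0.1302] jaw 104.05 down [ 0.001  0.    -1.   ] F [-1.5   0.27  6.08] gap 14.75189256444741 q [ 0.13  0.58  0.33  1.62 -0.21  0.98  2.34]
```

Emit:
drive_tool(
  steps=[
    {"slide":[0.7,-2.9,0],"angular":[0,0,0],"grip":0},
    {"slide":[1,-3.9,0],"angular":[0,0,0],"grip":0},
    {"slide":[1.2,-4.9,0],"angular":[0,0,0],"grip":0},
    {"slide":[1.2,-4.9,0],"angular":[0,0,0],"grip":0},
    {"slide":[1.2,-4.9,0],"angular":[0,0,0],"grip":0},
    {"slide":[1,-3.9,0],"angular":[0,0,0],"grip":0},
    {"slide":[0.7,-2.9,0],"angular":[0,0,0],"grip":0},
    {"slide":[0,0,0],"angular":[0,0,0],"grip":0},
    {"slide":[0,0,0],"angular":[0,0,0],"grip":0},
  ],
)

```text
time: 12.13
ee_pos: [0.6106, -0.2985, 0.1301]
tcp_rot: [-0.086, 0.702, 0.088, 0.702]
wrist_force: [-5.6, 6.9, 9.2]
finger_gap: 0.178
```

```bash
python3 snap.py 12 wrist scene
python3 - <<'E'
from h import *
p=load('pics/scene12.npz')[0]
cv2.imwrite('pics/c14.png',cv2.resize(p[190:310,190:350],None,fx=5,fy=5,interpolation=cv2.INTER_CUBIC))
E
```

```text
12.2333 [ 0.6106 -0.2984  0.1301] jaw 104.09 down [-0.001  0.002 -1.   ] F [-5.11  7.15  9.03] gap 14.974010649025413 q [ 0.17  0.61  0.33  1.57 -0.22  1.    2.38]
```

View pics/wrist12.png

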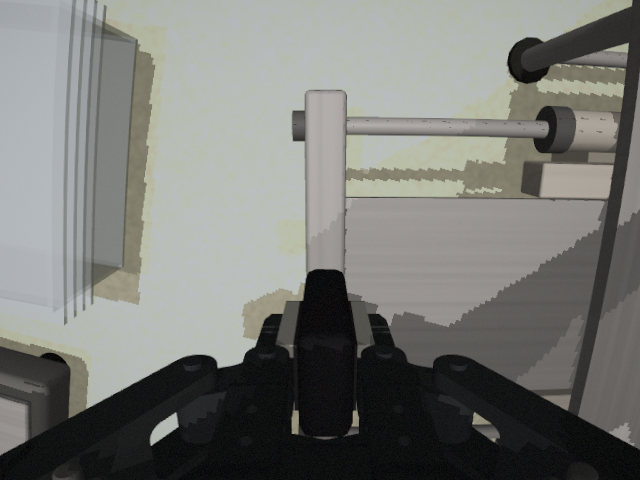

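View pics/c14.png

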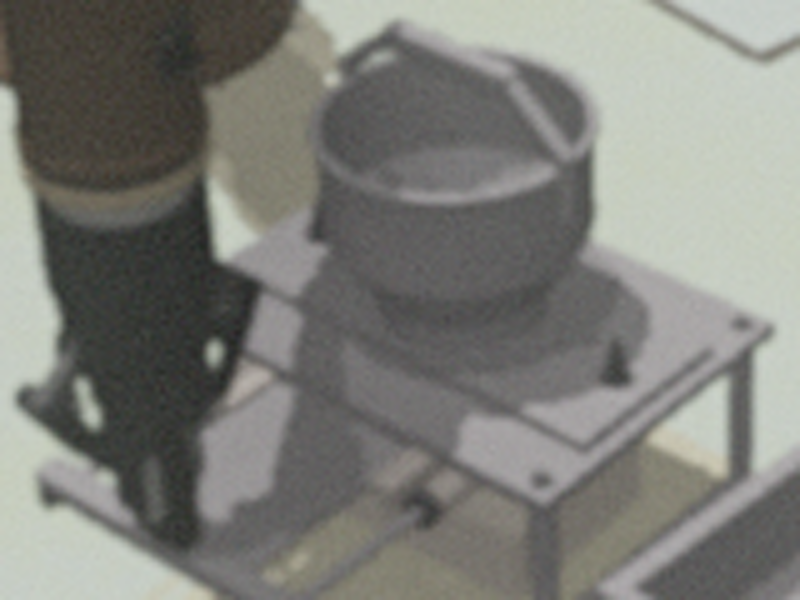

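The tool has travelled about 27.6 mm. The black half-open line is still hidden under the deck. Pulling a little further.

Emit:
drive_tool(
  steps=[
    {"slide":[0.5,-2.5,0],"angular":[0,0,0],"grip":0},
    {"slide":[0.5,-2.5,0],"angular":[0,0,0],"grip":0},
    {"slide":[0.5,-2.5,0],"angular":[0,0,0],"grip":0},
    {"slide":[0,0,0],"angular":[0,0,0],"grip":0},
    {"slide":[0,0,0],"angular":[0,0,0],"grip":0},
    {"slide":[0,0,0],"angular":[0,0,0],"grip":0},
    {"slide":[0,0,0],"angular":[0,0,0],"grip":0},
  ],
)

```text
time: 12.82
ee_pos: [0.6124, -0.3053, 0.1302]
tcp_rot: [-0.086, 0.702, 0.088, 0.702]
wrist_force: [-4.7, 8.1, 9.1]
finger_gap: 0.173
```

```bash
python3 snap.py 13 wrist scene top
python3 - <<'E'
from h import *
p=load('pics/scene13.npz')[0]
cv2.imwrite('pics/c15.png',cv2.resize(p[190:310,190:350],None,fx=5,fy=5,interpolation=cv2.INTER_CUBIC))
p=load('pics/top13.npz')[0]
cv2.imwrite('pics/c16.png',cv2.resize(p[190:310,320:450],None,fx=5,fy=5,interpolation=cv2.INTER_CUBIC))
E
```

```text
12.9667 [ 0.6123 -0.3053  0.1301] jaw 104.11 down [-0.     0.003 -1.   ] F [-5.14  8.15  9.22] gap 14.998375213720209 q [ 0.18  0.62  0.33  1.56 -0.22  1.01  2.39]
```

View pics/wrist13.png

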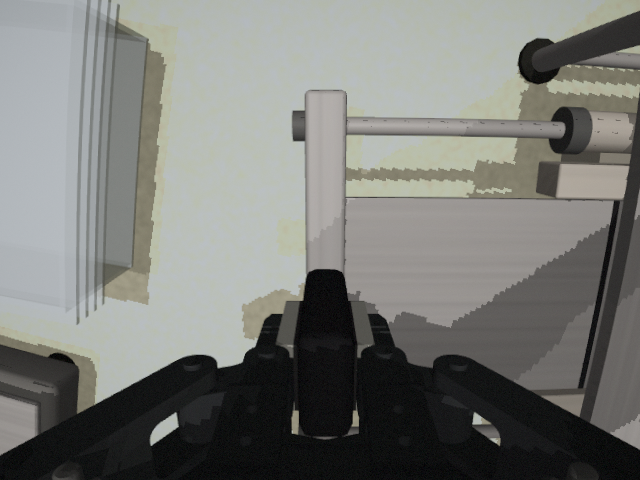

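View pics/c15.png

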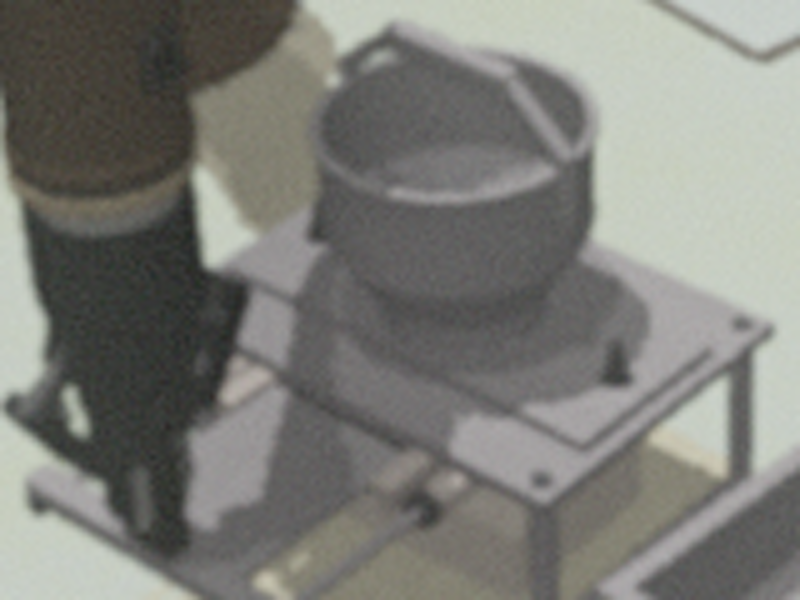

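View pics/c16.png

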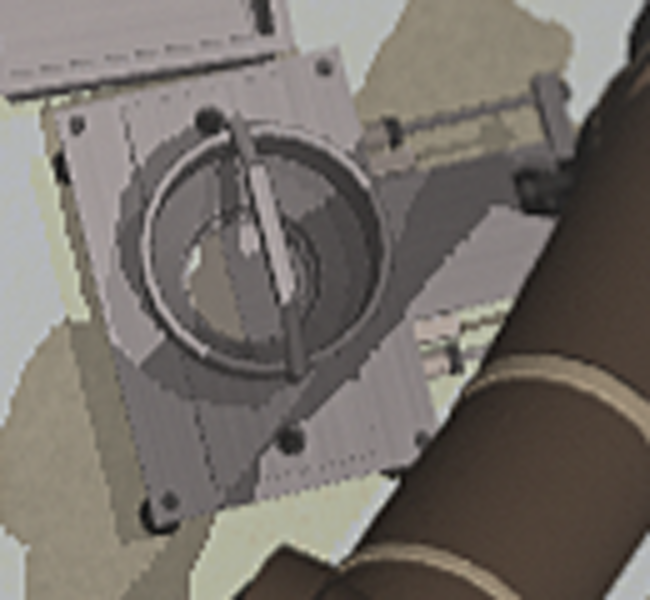

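The black line has appeared at the deck edge (wrist (598,300)), and the top view shows the outlet half open. I'll measure both before handing in.

Run:
```python
from h import *
np.set_printoptions(precision=4,suppress=True)
w=load('pics/wrist13.npz');w0=load('pics/wrist11.npz');a=np.radians(13.95);n=np.array([np.sin(a),-np.cos(a)]);c=np.array([.5627,-.0995])
zp=np.median([dep(w,(x,y))[2] for x in range(400,560,10) for y in (210,220,230)]);print('plate z',zp)
for y in (230,260):
    r=w[0][y].max(1).astype(int);xs=[x for x in range(560,632) if r[x]<60];print(y,xs)
    if xs: print('line along -y',[(plane(w,(x,y),zp)[:2]-c)@n for x in (min(xs),max(xs))])
for f,u in ((w0,'closed'),(w,'now')):
    p=[dep(f,(x,150)) for x in (315,325,335)];print(u,p[1],np.mean([(q[:2]-c)@n for q in p]))
t=load('pics/top0.npz');t3=load('pics/top13.npz')
for f,uv in ((t,((490)/5+320,95/5+190)),(t3,(546/5+320,80/5+190))): print((plane(f,uv,.111)[:2]-c)@n)
```

```text
plate z 0.10718078752906648
230 [609, 610, 611, 612, 613, 614, 619, 620, 621, 622, 623, 624, 625, 626, 627, 628, 629, 630, 631]
line along -y [np.float64(0.09067244118573056), np.float64(0.0801562904847407)]
260 [604, 605, 606, 607, 608, 609, 613, 614, 615, 616, 617, 618, 619, 620, 621, 622, 623, 624, 625]
line along -y [np.float64(0.09047549661042624), np.float64(0.08027708269166674)]
closed [ 0.5424 -0.2875  0.1107] 0.17758971220880646
now [ 0.5508 -0.3212  0.1101] 0.21226784832906712
0.1768691001034124
0.21345218774428198
```

Three measurements agree: the crosshead moved 34.7 mm, the TCP moved 34.7 mm, and the line's outer edge is 90.5 mm out against the deck edge at 90 mm. I'll hold a little longer, then hand in.

Emit:
drive_tool(
  steps=[
    {"slide":[0,0,0],"angular":[0,0,0],"grip":0},
    {"slide":[0,0,0],"angular":[0,0,0],"grip":0},
    {"slide":[0,0,0],"angular":[0,0,0],"grip":0},
    {"slide":[0,0,0],"angular":[0,0,0],"grip":0},
    {"slide":[0,0,0],"angular":[0,0,0],"grip":0},
    {"slide":[0,0,0],"angular":[0,0,0],"grip":0},
    {"slide":[0,0,0],"angular":[0,0,0],"grip":0},
    {"slide":[0,0,0],"angular":[0,0,0],"grip":0},
  ],
)

```text
time: 13.63
ee_pos: [0.6124, -0.3053, 0.1302]
tcp_rot: [-0.086, 0.702, 0.088, 0.702]
wrist_force: [-4.6, 7.6, 7.8]
finger_gap: 0.179
```

```bash
python3 -c "
from bench import *
s=sense();print(s['time'],s['ee_pos'],s['wrist_force'],s['finger_gap']);print(hand_in())"
```

```text
13.6333 [ 0.61237491 -0.30525518  0.13016354] [-4.55149328  7.63106482  7.76097386] 0.17861840532624884
the job is handed in; nothing more can be done
None
```

I seated the hopper on both pegs and let go of it, then pulled the gate to half open. The gripper was still holding the gate when I handed in at 13.6 s.

**Hopper:**
- After release the flange top measured 0.125–0.126 m at four points, so it is flat on the deck.
- Both pegs stand through the holes. The hopper looked unmoved in the last scene and top pictures.

**Gate:**
- The crosshead and the tool had each moved 34.7 mm.
- The edge of the black line lay 90.5 mm out, with the deck edge at 90 mm.
- The spring pulled back on the tool with about 8 N, and its position held steady for about 0.8 s before hand-in.

**Disagreements and oddities:**
- The camera and tool readings differed by 2–3 mm at times. I corrected for this by viewing the peg through the flange hole before lowering.
- Triangulating the bar ends and the grip across the top and wrist views gave heights 2–3 cm too low, because the picked points did not match. I used the depth readings instead.
- A side force of about 3 N and an upward force of about 8 N stayed on the wrist while gripping the gate.
- I saw nothing else on the table move in the pictures I viewed, but I did not measure those objects.

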